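# Load the microscope tray from the drying rack in series order

### The arm

A 6-joint arm with a two-finger parallel gripper is mounted at the origin on the work surface. World frame = base frame: x ahead of the robot, y to its left, z up, the work surface at z = 0. Lengths are in m, angles in degrees, forces in N, time in s.
With the tool pointing down it reaches from about 0.275 to 0.775 m from the base axis. Payload 14.6 kg.
Tool frame: the origin (TCP) lies at the very end of the fingers, on their centre line; the grasp point (between the pads) lies ctrl.grip_depth behind it (ctrl.grip_depth is the distance from the TCP to the grasp point, in m); z points along the fingers, x is the direction in which the jaws open and shut, and the axes are right-handed (so a half turn about z gives the same grasp; the last joint's range is limited). The gripper opens to 85 mm and grips with 20 to 120 N. Pads are 22 mm wide; open, the fingers measure 114 mm over their backs; the gripper's body (76 mm by 85 mm) begins 54 mm behind the grasp point. The pads swing forward as they close: fully open they stand 13 mm farther back than shut.
Start: joints at [58.711, 15.075, -2.767, 72.158, 0, 81.102], TCP at [0.2, 0.485, 0.231] pointing down, gripper open.
Joint ranges: [-151.79, 151.79], [-50.71, 97.33], [-67.44, 78.34], [-121.81, 120.89], [-77.56, 73.72], [-180, 180]. Speed limits (degrees/s): [108.29, 108.29, 147.25, 159.86, 180, 180].

### API

Orientations are given as a 3x3 rotation matrix whose columns are the frame's x, y, z axes.
In Python, from station import ctrl gives the robot as it stands.
- The arm moves only by the tool arm_command, never from a script. Its argument "increments" is a list of rows, each an object of numbers: "dx", "dy", "dz": the shift along the tool's x, y, z in m; "rx", "ry", "rz": the turn, a rotation vector about the tool's x, y, z in degrees; "claw": the closure in counts, from 0 (fully open) to 255 (shut). A call has 1 to 5 rows; each row shifts and turns the commanded pose from where the row before left it, along the tool's axes as they then stand; what a row does not reach is not made up. A row lasts 1/8 s, in which the tool goes at most 62.5 mm and 10.7 degrees, less where a joint would pass 70% of its speed; a pose out of reach is approached as far as the arm can. A call with a gripper value outside its range is refused whole. The fingers move at their own pace and stop on an object; "grip_force" is the grip in N (left out, the last holds). Time passes only in rows, so rows that do not move let the fingers close. It gives the time, the measured TCP pose, the force and the opening at its end, in the units of the state.
- ctrl.observe(): the state, without advancing time (a new reading comes with each control period).
- ctrl.camera(name): name is "scene" or "top"; returns the picture (384x512x3 uint8, red, green, blue); there is no depth.
- ctrl.camera_params(name): a dict with "mtx" (3x3 intrinsics, pixels), "R" (3x3) and "t" (3): a world point X has camera coordinates R X + t. Camera axes: x right, y down, z forward; pixel columns grow to the right and rows downward; lengths in m; the calibration is good to about 2 mm. A picture is of the moment at which its call begins. camera_params takes no time and is no camera call.
- ctrl.close_job(): hands the job in, once; it reports no verdict.
The state is a dict: "time_s": time; "joints": joint angles; "qvel": joint speeds; "effort": joint torques, N m; "tool_pos": TCP position; "tcp_rot": TCP orientation; "force": force on the tool from outside, world axes, zero at the start; "torque": the same for the moment, N m; "grip_width": finger opening in m.
Only numpy, scipy, OpenCV 4.12 (cv2) and the standard library are available. Lean on these libraries where they do the work, as an engineer would, in place of code of your own. Each camera call takes 0.05 s, during which the arm holds its last target.

### The job

Four polished specimens have dried in their dishes on the drying rack; they are a series that begins at the rack's yellow end. Move them to the microscope's specimen tray in the same order, one to each compartment, the first of the series in the compartment at the tray's yellow tab. Set each one down, without dropping it, to stand flat with its polished face up, and leave the bottle, the calliper and the slide box where they are.

Things in the scene. Friction and masses are not known exactly. Their poses are not given: they have to be found in the camera images.
- black_centre (a point): Centre (half-way up) of the black specimen: loose upright resin cylinder, 32 mm across, 30 mm tall, about 60 g, black, with a small square steel section in its top face. z is its axis, up at the start, polished face on top. At first it stands in one of the white dishes, up to 5 mm off the dish's centre, its own centre 46 mm and its top 61 mm above the bench.
- red_centre (a point): Centre (half-way up) of the red specimen: loose upright resin cylinder, 32 mm across, 30 mm tall, about 60 g, dark red, with a round copper section in its top face. z is its axis, up at the start, polished face on top. At first it stands in one of the white dishes, up to 5 mm off the dish's centre, its own centre 46 mm and its top 61 mm above the bench.
- green_centre (a point): Centre (half-way up) of the green specimen: loose upright resin cylinder, 32 mm across, 30 mm tall, about 60 g, green, with a T-shaped aluminium section in its top face. z is its axis, up at the start, polished face on top. At first it stands in one of the white dishes, up to 5 mm off the dish's centre, its own centre 46 mm and its top 61 mm above the bench.
- blue_centre (a point): Centre (half-way up) of the blue specimen: loose upright resin cylinder, 32 mm across, 30 mm tall, about 60 g, blue, with a brass ring section in its top face. z is its axis, up at the start, polished face on top. At first it stands in one of the white dishes, up to 5 mm off the dish's centre, its own centre 46 mm and its top 61 mm above the bench.
- dish_black: White dish in which the black specimen stands at the start. The four alike dishes are fixed in a straight row on the rack, in any order, centres 72 mm apart. 64 mm across the rim, 9 mm high (rim 37 mm, inner floor 31 mm above the bench). Origin: centre of its underside, 28 mm above the bench. y runs along the row, x across it.
- dish_red: White dish in which the red specimen stands at the start. The four alike dishes are fixed in a straight row on the rack, in any order, centres 72 mm apart. 64 mm across the rim, 9 mm high (rim 37 mm, inner floor 31 mm above the bench). Origin: centre of its underside, 28 mm above the bench. y runs along the row, x across it.
- dish_green: White dish in which the green specimen stands at the start. The four alike dishes are fixed in a straight row on the rack, in any order, centres 72 mm apart. 64 mm across the rim, 9 mm high (rim 37 mm, inner floor 31 mm above the bench). Origin: centre of its underside, 28 mm above the bench. y runs along the row, x across it.
- dish_blue: White dish in which the blue specimen stands at the start. The four alike dishes are fixed in a straight row on the rack, in any order, centres 72 mm apart. 64 mm across the rim, 9 mm high (rim 37 mm, inner floor 31 mm above the bench). Origin: centre of its underside, 28 mm above the bench. y runs along the row, x across it.
- end_yellow: Yellow bar on one end of the drying rack (fixed steel sheet 330 x 86 mm, top 28 mm above the bench), 90 mm across the row, 22 mm along it, top 42 mm above the bench, 47 mm from the nearest dish's centre. It may be at either end and marks where the series begins; a like bar at the other end is black. Origin: centre of its underside.
- tray: White tray, fixed on the bench. Origin: centre of its underside. y runs along it to its yellow tab (white tab at the other end). Compartment centres at y = 87 (first, by the yellow tab), 29, -29, -87 mm, x = 0; each 54 x 54 mm, floor 4 mm, wall tops 13 mm above the bench, walls 4 mm thick. Rack and tray lie roughly parallel, either one nearer the robot, y within 0.25 rad of world y.
- bottle: Amber dropper bottle with a black cap, loose, 38 mm across, 85 mm tall, beside the work; not needed. Origin: centre of its underside.
- calliper: Digital calliper lying flat, loose, about 200 x 78 mm, 12 mm high, steel with a black slide, beside the work; not needed. Origin: near its slide, on the bench.
- slide_box: Closed grey slide box, loose, 82 x 55 mm, 32 mm high, beside the work; not needed. Origin: centre of its underside.
There are look-alikes about, which are no part of the job. Of the things that look like the part that bears blue_centre, the smaller one is meant.

How it is judged (in metres and radians):
At the end, for the whole second after the job is handed in: Each specimen stands in the compartment whose count from the yellow tab equals its dish's count from the rack's yellow end: centre within 13 mm of the compartment's centre along and across, 14 to 24 mm above the bench, within 0.15 rad of upright, polished face up, slower than 0.02 m/s (((horizontal distance between dish_black and end_yellow between 0.017 and 0.077 m and y of black_centre in the frame of tray between 0.074 and 0.1 m) or (horizontal distance between dish_black and end_yellow between 0.089 and 0.149 m and y of black_centre in the frame of tray between 0.016 and 0.042 m) or (horizontal distance between dish_black and end_yellow between 0.161 and 0.221 m and y of black_centre in the frame of tray between -0.042 and -0.016 m) or (horizontal distance between dish_black and end_yellow between 0.233 and 0.293 m and y of black_centre in the frame of tray between -0.1 and -0.074 m)) and x of black_centre in the frame of tray between -0.013 and 0.013 m and z of black_centre in the frame of tray between 0.014 and 0.024 m and angle between each of black_centre, red_centre, green_centre, blue_centre's own z axis and vertical below 0.15 rad and linear speed of each of mount_black, mount_red, mount_green, mount_blue below 0.02 m/s and ((horizontal distance between dish_red and end_yellow between 0.017 and 0.077 m and y of red_centre in the frame of tray between 0.074 and 0.1 m) or (horizontal distance between dish_red and end_yellow between 0.089 and 0.149 m and y of red_centre in the frame of tray between 0.016 and 0.042 m) or (horizontal distance between dish_red and end_yellow between 0.161 and 0.221 m and y of red_centre in the frame of tray between -0.042 and -0.016 m) or (horizontal distance between dish_red and end_yellow between 0.233 and 0.293 m and y of red_centre in the frame of tray between -0.1 and -0.074 m)) and x of red_centre in the frame of tray between -0.013 and 0.013 m and z of red_centre in the frame of tray between 0.014 and 0.024 m and ((horizontal distance between dish_green and end_yellow between 0.017 and 0.077 m and y of green_centre in the frame of tray between 0.074 and 0.1 m) or (horizontal distance between dish_green and end_yellow between 0.089 and 0.149 m and y of green_centre in the frame of tray between 0.016 and 0.042 m) or (horizontal distance between dish_green and end_yellow between 0.161 and 0.221 m and y of green_centre in the frame of tray between -0.042 and -0.016 m) or (horizontal distance between dish_green and end_yellow between 0.233 and 0.293 m and y of green_centre in the frame of tray between -0.1 and -0.074 m)) and x of green_centre in the frame of tray between -0.013 and 0.013 m and z of green_centre in the frame of tray between 0.014 and 0.024 m and ((horizontal distance between dish_blue and end_yellow between 0.017 and 0.077 m and y of blue_centre in the frame of tray between 0.074 and 0.1 m) or (horizontal distance between dish_blue and end_yellow between 0.089 and 0.149 m and y of blue_centre in the frame of tray between 0.016 and 0.042 m) or (horizontal distance between dish_blue and end_yellow between 0.161 and 0.221 m and y of blue_centre in the frame of tray between -0.042 and -0.016 m) or (horizontal distance between dish_blue and end_yellow between 0.233 and 0.293 m and y of blue_centre in the frame of tray between -0.1 and -0.074 m)) and x of blue_centre in the frame of tray between -0.013 and 0.013 m and z of blue_centre in the frame of tray between 0.014 and 0.024 m); the robot touches nothing.
It fails at once if a specimen is dropped or thrown (faster than 0.6 m/s, a fall of about 20 mm, with no finger on it) ((linear speed of mount_black above 0.6 m/s and contact force between the fingers and mount_black below 0.01 N) or (linear speed of mount_red above 0.6 m/s and contact force between the fingers and mount_red below 0.01 N) or (linear speed of mount_green above 0.6 m/s and contact force between the fingers and mount_green below 0.01 N) or (linear speed of mount_blue above 0.6 m/s and contact force between the fingers and mount_blue below 0.01 N)).
It fails at once if the bottle is shifted by more than 20 mm (distance of bottle from where it was at the start of the episode above 0.02 m).
It fails at once if the calliper is shifted by more than 20 mm (distance of calliper from where it was at the start of the episode above 0.02 m).
It fails at once if the slide box is shifted by more than 20 mm (distance of slide_box from where it was at the start of the episode above 0.02 m).
It also fails if it takes over 80 s, if anything falls off the work surface, if the arm or the gripper's body presses on something with over 40 N, if the wrist force passes 120 N, or if a joint passes its speed limit or range.

## Working session

There is one attempt and no reset: what is moved stays moved. The work goes in short steps, Python scripts to look and compute and a tool call to move; the robot and the scene stay as the last step left them, time stands still between calls to the robot, and variables do not carry over. Pictures are saved under pics/ and viewed, and the job is handed in when it is done.

Besides the shell and the picture viewer there is one more tool, called in YAML: its name, and indented under it one key for each argument. arm_command: Moves the arm, as the interface text tells. Its arguments: {"type":"object","properties":{"increments":{"type":"array","items":{"type":"object","properties":{"dx":{"type":"number"},"dy":{"type":"number"},"dz":{"type":"number"},"rx":{"type":"number"},"ry":{"type":"number"},"rz":{"type":"number"},"claw":{"type":"number"}}}},"grip_force":{"type":"number"}},"required":["increments"]}

```bash
ls; mkdir -p pics
python3 - <<'E'
from station import ctrl
import cv2
for n in("scene","top"):
    im=ctrl.camera(n); cv2.imwrite(f"pics/{n}0.png",im[:,:,::-1])
    p=ctrl.camera_params(n); print(n,p)
o=ctrl.observe(); print(o, ctrl.grip_depth)
E
```

```text
pics
scene {'mtx': array([[366.53892256,   0.        , 248.70169358],
       [  0.        , 366.53892256, 194.78142759],
       [  0.        ,   0.        ,   1.        ]]), 'R': array([[-0.70301277,  0.71097255,  0.01706077],
       [ 0.37588519,  0.3918279 , -0.83975069],
       [-0.60372458, -0.58394257, -0.54270408]]), 't': array([ 0.38821147, -0.14179802,  1.25618192])}
top {'mtx': array([[391.73729926,   0.        , 258.99757852],
       [  0.        , 391.73729926, 202.59094567],
       [  0.        ,   0.        ,   1.        ]]), 'R': array([[ 0.01766008, -0.99935315, -0.03132736],
       [-0.98150518, -0.01135419, -0.19109856],
       [ 0.19061925,  0.03412278, -0.98107081]]), 't': array([0.00357454, 0.52819934, 0.9621986 ])}
{'time_s': 0.1, 'joints': array([ 5.87106540e+01,  1.50969130e+01, -2.79937671e+00,  7.21582499e+01,
        3.83753641e-04,  8.11049327e+01]), 'qvel': array([ 0.04992342, -0.11596693,  0.05487924,  0.09681164, -0.00102855,
        0.04580972]), 'effort': array([ 3.21227053e-03, -6.38575172e+01,  3.85063720e+01,  9.96439077e-03,
       -1.32413279e-04, -2.16701004e-06]), 'tool_pos': array([0.19986595, 0.48520936, 0.23087057]), 'tcp_rot': array([[ 3.80977821e-01,  9.24584041e-01, -5.00100710e-04],
       [ 9.24583699e-01, -3.80978118e-01, -8.09969635e-04],
       [-9.39412426e-04, -1.53804498e-04, -9.99999547e-01]]), 'force': array([ 0.43575111, -0.55597109,  0.51690898]), 'torque': array([-0.02221481, -0.01670524, -0.00323897]), 'grip_width': 0.08535562803580433} 0.0187
```

View pics/top0.png

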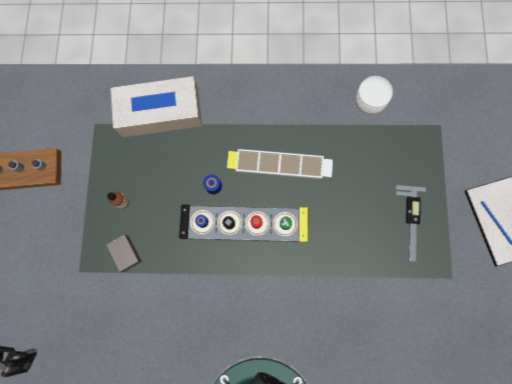

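View pics/scene0.png

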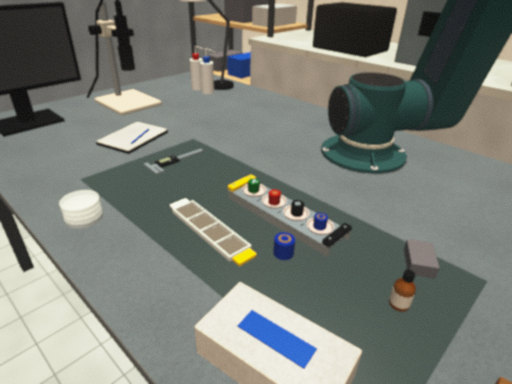

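The top view shows the rack with green (286,223), red (257,222), black (229,223) and blue (202,221). Its yellow end is on the right, beside green. The tray's yellow tab is on the left at (233,160). The larger blue look-alike stands at (212,184). So the order from the yellow tab is green, red, black, blue.

```bash
cat > h.py <<'E'
import numpy as np, cv2
from station import ctrl
def ray(n,u,v,z):
    p=ctrl.camera_params(n); c=-p['R'].T@p['t']
    d=p['R'].T@np.linalg.solve(p['mtx'],[u,v,1]); s=(z-c[2])/d[2]
    return c+s*d
def proj(n,X):
    p=ctrl.camera_params(n); q=p['mtx']@(p['R']@np.asarray(X)+p['t']); return q[:2]/q[2]
def blobs(m,lo,hi,box=None):
    m=m.astype(np.uint8)
    if box: 
        b=np.zeros_like(m); b[box[1]:box[3],box[0]:box[2]]=1; m=m*b
    n,l,s,c=cv2.connectedComponentsWithStats(m)
    return [(int(s[i,4]),c[i].round(2),s[i,:4].tolist()) for i in range(1,n) if lo<=s[i,4]<=hi]
E
python3 - <<'E'
from h import *
im=cv2.imread("pics/top0.png"); h=cv2.cvtColor(im,cv2.COLOR_BGR2HSV); H,S,V=cv2.split(h)
B=(160,130,345,250)
names={'yellow':(H>20)&(H<38)&(S>150)&(V>120),'tan':(H>5)&(H<25)&(S>40)&(S<150)&(V>70)&(V<190),
'white':(S<60)&(V>170),'green':(H>45)&(H<85)&(S>110)&(V>60),'red':((H<8)|(H>172))&(S>140),'blue':(H>105)&(H<130)&(S>130),'black':(V<45)}
for k,m in names.items():
    print(k)
    for b in blobs(m,12,3000,B):
        z={'yellow':.042,'tan':.004,'white':.013}.get(k,.061)
        print('  ',b,ray('top',*b[1],z)[:2].round(4))
c=cv2.resize(im[140:250,170:345],None,fx=4.5,fy=4.5,interpolation=cv2.INTER_CUBIC); cv2.imwrite("pics/crop0.png",c)
s=cv2.imread("pics/scene0.png")[160:290,150:380]; cv2.imwrite("pics/crops0.png",cv2.resize(s,None,fx=3.4,fy=3.4,interpolation=cv2.INTER_CUBIC))
E
```

```text
yellow
tan
   (285, array([247.71, 160.66]), [239, 152, 19, 18]) [0.6551 0.0463]
   (283, array([268.71, 162.41]), [260, 154, 18, 18]) [ 0.6506 -0.0119]
   (287, array([289.73, 164.19]), [281, 156, 18, 18]) [ 0.6459 -0.0698]
   (289, array([310.87, 165.91]), [302, 157, 19, 18]) [ 0.6415 -0.1278]
   (33, array([210.97, 182.55]), [207, 178, 9, 10]) [0.5918 0.1459]
   (24, array([255.88, 220.67]), [254, 218, 5, 6]) [0.4877 0.0204]
white
   (824, array([289.21, 164.46]), [235, 149, 98, 29]) [ 0.6425 -0.068 ]
   (352, array([201.98, 221.84]), [190, 210, 25, 25]) [0.4813 0.1641]
   (343, array([229.69, 222.23]), [217, 210, 25, 25]) [0.4812 0.0898]
   (351, array([257.23, 223.49]), [245, 211, 25, 25]) [0.4788 0.0163]
   (359, array([284.32, 223.9 ]), [273, 212, 25, 25]) [ 0.4787 -0.0556]
   (25, array([285.08, 222.64]), [282, 219, 7, 7]) [ 0.4821 -0.0576]
green
   (46, array([286.72, 223.26]), [281, 217, 10, 12]) [ 0.4737 -0.0601]
red
   (85, array([256.02, 221.48]), [251, 216, 11, 12]) [0.4772 0.0177]
blue
   (167, array([212.38, 184.63]), [203, 175, 18, 19]) [0.5722 0.1328]
   (21, array([211., 182.]), [209, 180, 5, 5]) [0.5792 0.1366]
   (41, array([202.78, 222.63]), [196, 216, 12, 11]) [0.4725 0.1533]
black
   (212, array([183.94, 220.97]), [180, 205, 9, 34]) [0.4761 0.2018]
   (26, array([230.  , 225.46]), [225, 222, 9, 7]) [0.4662 0.0835]
```

View pics/crop0.png

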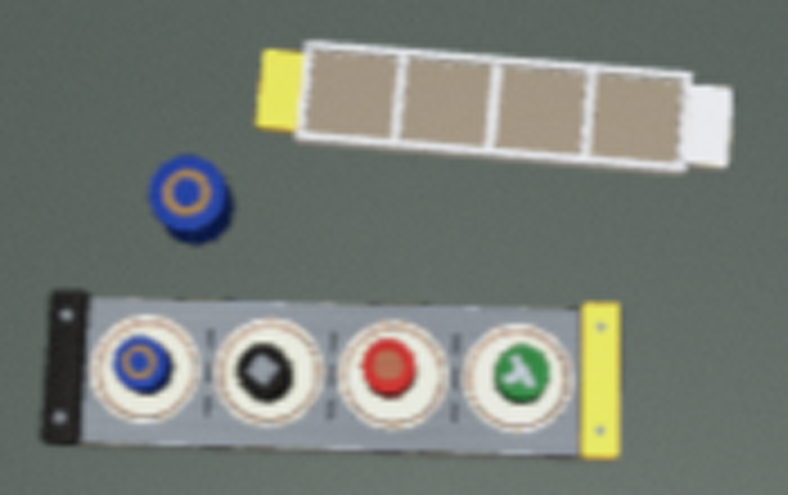

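View pics/crops0.png

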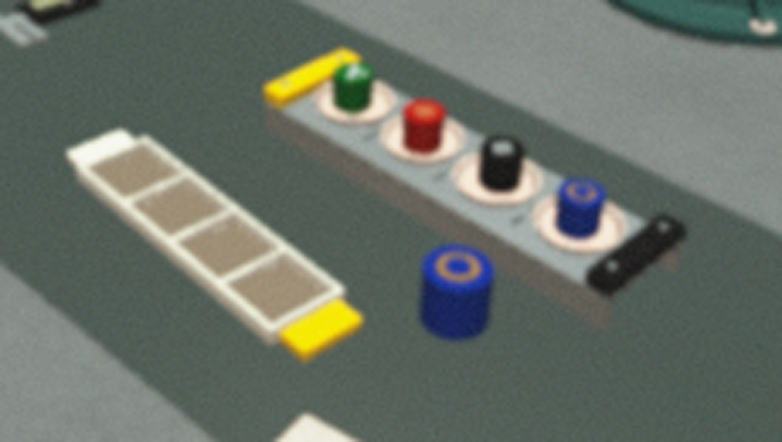

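Run:
```python
from h import *
im=cv2.imread("pics/top0.png"); h=cv2.cvtColor(im,cv2.COLOR_BGR2HSV); H,S,V=[a.astype(int) for a in cv2.split(h)]
# specimen silhouette = non-white hole inside each dish; base..top silhouette hull -> mean height ~ .046
white=((S<75)&(V>160)).astype(np.uint8)
for n,(u,v) in dict(blue=(201,221),black=(229,222),red=(256,221),green=(285,222)).items():
    x0,y0=u-8,v-8
    if n=='black': m=(V<75)
    elif n=='green': m=(H>40)&(H<90)&(S>70)
    elif n=='red': m=((H<12)|(H>168))&(S>110)
    else: m=(H>100)&(H<130)&(S>100)
    mm=np.zeros_like(white); mm[y0:v+9,x0:u+9]=m[y0:v+9,x0:u+9]
    p=cv2.findNonZero(mm); c,r=cv2.minEnclosingCircle(p)
    print(n,'sil',np.round(c,1),round(r,1),ray('top',*c,.046)[:2].round(4))
for n,(a,b) in dict(blue=(140,361),black=(263,370),red=(388,362),green=(520,372),decoy=(186,193)).items():
    u,v=170+(a+.5)/4.5-.5,140+(b+.5)/4.5-.5
    print(n,'top',round(u,1),round(v,1),ray('top',u,v,.061)[:2].round(4))
for n,(a,b) in dict(blue=(581,190),black=(505,148),red=(426,108),green=(353,70),decoy=(458,266)).items():
    u,v=150+(a+.5)/3.4-.5,160+(b+.5)/3.4-.5
    print(n,'scene',ray('scene',u,v,.061)[:2].round(4))
# tray floor in scene
for a,b in [(283,288),(232,244),(182,205),(137,169)]:
    u,v=150+(a+.5)/3.4-.5,160+(b+.5)/3.4-.5
    print('tray scene',ray('scene',u,v,.004)[:2].round(4))
for a,b in [(201.98,221.84),(229.69,222.23),(257.23,223.49),(284.32,223.9)]: print('dish',ray('top',a,b,.036)[:2].round(4))
for bx in [(190,210),(217,210),(245,211),(273,212)]: print('dish bbox',ray('top',bx[0]+12,bx[1]+12,.037)[:2].round(4))
```

```text
blue sil [201.5 220.5] 6.0 [0.4801 0.1596]
black sil [228.5 222.5] 6.0 [0.4758 0.0893]
red sil [256.  221.1] 6.2 [0.4803 0.0184]
green sil [285.5 222.7] 5.9 [ 0.4773 -0.0575]
blue top 200.7 219.8 [0.4796 0.1589]
black top 228.1 221.8 [0.4754 0.0888]
red top 255.8 220.1 [0.4809 0.0182]
green top 285.2 222.3 [ 0.4762 -0.0562]
decoy top 210.9 182.5 [0.5778 0.1367]
blue scene [0.4771 0.1568]
black scene [0.4742 0.0894]
red scene [0.4748 0.0154]
green scene [ 0.4742 -0.0608]
decoy scene [0.5988 0.1504]
tray scene [0.6455 0.0412]
tray scene [ 0.6389 -0.0183]
tray scene [ 0.6351 -0.0782]
tray scene [ 0.6306 -0.1377]
dish [0.4781 0.16  ]
dish [0.478  0.0873]
dish [0.4756 0.0155]
dish [ 0.4755 -0.0548]
dish bbox [0.4775 0.1597]
dish bbox [0.4784 0.089 ]
dish bbox [0.4768 0.016 ]
dish bbox [ 0.4751 -0.0566]
```

arm_command:
  increments:
    - {"rz":10.3,"claw":60}
    - {"rz":10.3,"claw":60}
    - {"rz":10.3,"claw":60}
    - {"rz":10.3,"claw":60}
    - {"rz":10.3,"claw":60}
  grip_force: 30

```text
validation failed for argument at $.in...
```

arm_command:
  increments:
    - {"rz":10.3,"claw":60}
    - {"rz":10.3,"claw":60}
    - {"claw":60}

```text
validation failed for argument at $.in...
```

```bash
cat >> h.py <<'E'
def to(x,y,z):
    o=ctrl.observe(); d=o['tcp_rot'].T@(np.array([x,y,z])-o['tool_pos'])
    print('t',round(o['time_s'],2),'pos',o['tool_pos'].round(4),'w',o['grip_width'].round(4),'F',o['force'].round(1),'yaw',np.degrees(np.arctan2(o['tcp_rot'][1,0],o['tcp_rot'][0,0])).round(2),'zt',o['tcp_rot'][:,2].round(4),'| tool d mm',(d*1000).round(1))
E
python3 - <<'E'
from h import *
to(.476,-.058,.11)
print(ctrl.observe()['joints'])
q=[ray('top',170+(a+.5)/4.5-.5,140+(b+.5)/4.5-.5,.013)[:2] for a,b in [(305,42),(692,73),(686,171),(297,139)]]
q=np.array(q);print(q.round(4),q.mean(0).round(4),[np.linalg.norm(q[i]-q[i-1]).round(4) for i in range(4)])
q=[ray('scene',150+(a+.5)/3.4-.5,160+(b+.5)/3.4-.5,.013)[:2] for a,b in [(345,290),(272,340),(76,165),(146,136)]]
q=np.array(q);print(q.round(4),q.mean(0).round(4),[np.linalg.norm(q[i]-q[i-1]).round(4) for i in range(4)])
E
```

```text
Traceback (most recent call last):
  File "h.py", line 17, in to
    print('t',round(o['time_s'],2),'pos',o['tool_pos'].round(4),'w',o['grip_width'].round(4),'F',o['force'].round(1),'yaw',np.degrees(np.arctan2(o['tcp_rot'][1,0],o['tcp_rot'][0,0])).round(2),'zt',o['tcp_rot'][:,2].round(4),'| tool d mm',(d*1000).round(1))
                                                                    ^^^^^^^^^^^^^^^^^^^^^
AttributeError: 'float' object has no attribute 'round'
```

The calls were refused before anything moved. I'll try one with every field filled in.

arm_command:
  increments:
    - {"dx":0,"dy":0,"dz":0,"rx":0,"ry":0,"rz":10.3,"claw":60}
    - {"dx":0,"dy":0,"dz":0,"rx":0,"ry":0,"rz":10.3,"claw":60}
    - {"dx":0,"dy":0,"dz":0,"rx":0,"ry":0,"rz":10.3,"claw":60}
    - {"dx":0,"dy":0,"dz":0,"rx":0,"ry":0,"rz":10.3,"claw":60}
    - {"dx":0,"dy":0,"dz":0,"rx":0,"ry":0,"rz":10.3,"claw":60}
  grip_force: 30

```text
time_s: 0.72
tool_pos: [0.1999, 0.4853, 0.231]
tcp_rot: [[0.962, 0.272, -0.0], [0.272, -0.962, -0.001], [-0.0, 0.0, -1.0]]
force: [0.1, -0.2, 0.2]
grip_width: 0.0654
```

arm_command:
  increments:
    - {"dx":0,"dy":0,"dz":0,"rx":0,"ry":0,"rz":10.3,"claw":80}
    - {"dx":0,"dy":0,"dz":0,"rx":0,"ry":0,"rz":10.3,"claw":80}
    - {"dx":0,"dy":0,"dz":0,"rx":0,"ry":0,"rz":0,"claw":80}

```text
time_s: 1.1
tool_pos: [0.1999, 0.4853, 0.231]
tcp_rot: [[0.997, -0.077, -0.0], [-0.077, -0.997, -0.001], [-0.0, 0.001, -1.0]]
force: [0.4, 0.4, 0.2]
grip_width: 0.0589
```

```bash
sed -i "s/o\['grip_width'\].round(4)/round(float(o['grip_width']),4)/" h.py
python3 - <<'E'
from h import *
to(.476,-.058,.11)
print(ctrl.observe()['joints'])
q=[ray('top',170+(a+.5)/4.5-.5,140+(b+.5)/4.5-.5,.013)[:2] for a,b in [(305,42),(692,73),(686,171),(297,139)]]
q=np.array(q);print(q.round(4),q.mean(0).round(4),[np.linalg.norm(q[i]-q[i-1]).round(4) for i in range(4)])
q=[ray('scene',150+(a+.5)/3.4-.5,160+(b+.5)/3.4-.5,.013)[:2] for a,b in [(345,290),(272,340),(76,165),(146,136)]]
q=np.array(q);print(q.round(4),q.mean(0).round(4),[np.linalg.norm(q[i]-q[i-1]).round(4) for i in range(4)])
E
```

```text
t 1.1 pos [0.1999 0.4853 0.231 ] w 0.0589 F [0.4 0.4 0.2] yaw -4.43 zt [-3.e-04 -5.e-04 -1.e+00] | tool d mm [317.2 520.3 121.2]
[ 5.87128664e+01  1.50888368e+01 -2.78603248e+00  7.21595746e+01
 -8.01303885e-05  1.53139039e+02]
[[ 0.6858  0.0751]
 [ 0.6678 -0.1612]
 [ 0.6063 -0.1568]
 [ 0.6241  0.0782]] [ 0.646  -0.0412] [np.float64(0.0618), np.float64(0.237), np.float64(0.0616), np.float64(0.2357)]
[[ 0.6246  0.079 ]
 [ 0.6918  0.0804]
 [ 0.6678 -0.1631]
 [ 0.6053 -0.1579]] [ 0.6474 -0.0404] [np.float64(0.2377), np.float64(0.0672), np.float64(0.2446), np.float64(0.0626)]
```

arm_command:
  increments:
    - {"dx":0.03,"dy":0.045,"dz":0,"rx":0,"ry":0,"rz":0,"claw":90}
    - {"dx":0.03,"dy":0.05,"dz":0,"rx":0,"ry":0,"rz":0,"claw":90}
    - {"dx":0.03,"dy":0.05,"dz":0,"rx":0,"ry":0,"rz":0,"claw":90}
    - {"dx":0.03,"dy":0.05,"dz":0,"rx":0,"ry":0,"rz":0,"claw":90}
    - {"dx":0.03,"dy":0.05,"dz":0,"rx":0,"ry":0,"rz":0,"claw":90}

```text
time_s: 1.72
tool_pos: [0.3308, 0.2277, 0.2313]
tcp_rot: [[0.997, -0.073, 0.0], [-0.073, -0.997, 0.0], [0.0, -0.0, -1.0]]
force: [0.4, 0.2, -0.4]
grip_width: 0.0552
```

arm_command:
  increments:
    - {"dx":0.03,"dy":0.05,"dz":0.01,"rx":0,"ry":0,"rz":0,"claw":90}
    - {"dx":0.03,"dy":0.05,"dz":0.01,"rx":0,"ry":0,"rz":0,"claw":90}
    - {"dx":0.03,"dy":0.05,"dz":0.01,"rx":0,"ry":0,"rz":0,"claw":90}
    - {"dx":0.03,"dy":0.05,"dz":0.01,"rx":0,"ry":0,"rz":0,"claw":90}
    - {"dx":0.03,"dy":0.05,"dz":0.01,"rx":0,"ry":0,"rz":0,"claw":90}

```text
time_s: 2.35
tool_pos: [0.4608, -0.0336, 0.181]
tcp_rot: [[0.997, -0.074, 0.0], [-0.074, -0.997, 0.0], [0.0, -0.0, -1.0]]
force: [1.5, 1.0, -0.4]
grip_width: 0.0552
```

Run:
```python
from h import *
to(.476,-.058,.04)
print(ctrl.observe()['joints'])
```

```text
t 2.35 pos [ 0.4608 -0.0336  0.181 ] w 0.0552 F [ 1.5  1.  -0.4] yaw -4.22 zt [ 3.e-04  1.e-04 -1.e+00] | tool d mm [ 16.9  23.3 141. ]
[-1.42920691e+01  1.02519601e+01 -1.72945494e+01  6.24381905e+01
  7.47438370e-03  7.99243281e+01]
```

arm_command:
  increments:
    - {"dx":0.017,"dy":0.023,"dz":0.04,"rx":0,"ry":0,"rz":0,"claw":90}
    - {"dx":0,"dy":0,"dz":0.04,"rx":0,"ry":0,"rz":0,"claw":90}
    - {"dx":0,"dy":0,"dz":0.01,"rx":0,"ry":0,"rz":0,"claw":90}
    - {"dx":0,"dy":0,"dz":0,"rx":0,"ry":0,"rz":0,"claw":90}

```text
time_s: 2.85
tool_pos: [0.4753, -0.0555, 0.0917]
tcp_rot: [[0.997, -0.076, -0.0], [-0.076, -0.997, 0.0], [-0.0, -0.0, -1.0]]
force: [-0.2, 0.8, -0.3]
grip_width: 0.0549
```

Run:
```python
from h import *
to(.476,-.058,.04)
im=ctrl.camera('scene')[:,:,::-1][110:240,190:340]; cv2.imwrite("pics/s1.png",cv2.resize(im,None,fx=4.5,fy=4.5,interpolation=cv2.INTER_CUBIC))
```

```text
t 2.85 pos [ 0.4753 -0.0555  0.0917] w 0.0549 F [-0.2  0.8 -0.3] yaw -4.36 zt [-5.e-04  1.e-04 -1.e+00] | tool d mm [ 0.9  2.4 51.7]
```

View pics/s1.png

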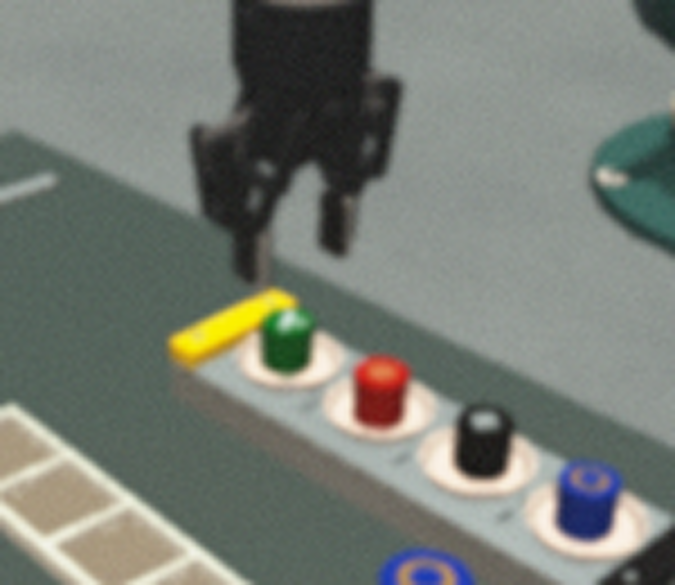

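The jaws straddle green: tips at crop (252,280) and (337,252), specimen top at (292,320). Descending to grip.

arm_command:
  increments:
    - {"dx":0.001,"dy":0.002,"dz":0.02,"rx":0,"ry":0,"rz":0,"claw":90}
    - {"dx":0,"dy":0,"dz":0.02,"rx":0,"ry":0,"rz":0,"claw":90}
    - {"dx":0,"dy":0,"dz":0.011,"rx":0,"ry":0,"rz":0,"claw":90}
    - {"dx":0,"dy":0,"dz":0,"rx":0,"ry":0,"rz":0,"claw":90}

```text
time_s: 3.4
tool_pos: [0.4765, -0.0578, 0.0407]
tcp_rot: [[0.997, -0.078, 0.0], [-0.078, -0.997, -0.0], [0.0, 0.0, -1.0]]
force: [-0.5, 0.5, 0.0]
grip_width: 0.0552
```

arm_command:
  increments:
    - {"dx":0,"dy":0,"dz":0,"rx":0,"ry":0,"rz":0,"claw":130}
    - {"dx":0,"dy":0,"dz":0,"rx":0,"ry":0,"rz":0,"claw":150}
    - {"dx":0,"dy":0,"dz":0,"rx":0,"ry":0,"rz":0,"claw":200}
    - {"dx":0,"dy":0,"dz":0,"rx":0,"ry":0,"rz":0,"claw":255}
    - {"dx":0,"dy":0,"dz":0,"rx":0,"ry":0,"rz":0,"claw":255}
  grip_force: 30

```text
time_s: 4.03
tool_pos: [0.4766, -0.058, 0.041]
tcp_rot: [[0.997, -0.078, 0.001], [-0.078, -0.997, -0.0], [0.001, 0.0, -1.0]]
force: [-1.8, 1.1, 7.5]
grip_width: 0.0298
```

Run:
```python
from h import *
to(.653,.0457,.1)
im=ctrl.camera('scene')[:,:,::-1][110:240,190:340]; cv2.imwrite("pics/s2.png",cv2.resize(im,None,fx=4.5,fy=4.5,interpolation=cv2.INTER_CUBIC))
```

```text
t 4.03 pos [ 0.4766 -0.058   0.041 ] w 0.0298 F [-1.8  1.1  7.5] yaw -4.49 zt [ 1.e-03 -3.e-04 -1.e+00] | tool d mm [ 167.8 -117.1  -58.9]
```

View pics/s2.png

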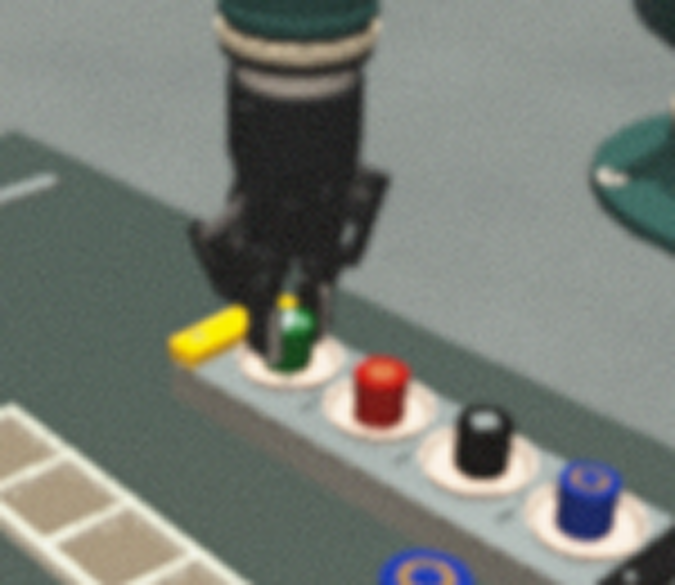

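arm_command:
  increments:
    - {"dx":0,"dy":0,"dz":-0.01,"rx":0,"ry":0,"rz":0,"claw":255}
    - {"dx":0,"dy":0,"dz":-0.025,"rx":0,"ry":0,"rz":0,"claw":255}
    - {"dx":0,"dy":0,"dz":-0.025,"rx":0,"ry":0,"rz":0,"claw":255}
    - {"dx":0.03,"dy":-0.02,"dz":0,"rx":0,"ry":0,"rz":0,"claw":255}
    - {"dx":0.04,"dy":-0.03,"dz":0,"rx":0,"ry":0,"rz":0,"claw":255}

```text
time_s: 4.7
tool_pos: [0.5509, -0.0135, 0.1016]
tcp_rot: [[0.997, -0.08, 0.001], [-0.08, -0.997, -0.0], [0.001, 0.0, -1.0]]
force: [0.5, -0.9, -0.2]
grip_width: 0.0296
```

arm_command:
  increments:
    - {"dx":0.04,"dy":-0.03,"dz":0,"rx":0,"ry":0,"rz":0,"claw":255}
    - {"dx":0.04,"dy":-0.027,"dz":0,"rx":0,"ry":0,"rz":0,"claw":255}
    - {"dx":0.018,"dy":-0.01,"dz":0,"rx":0,"ry":0,"rz":0,"claw":255}
    - {"dx":0,"dy":0,"dz":0,"rx":0,"ry":0,"rz":0,"claw":255}

```text
time_s: 5.2
tool_pos: [0.6536, 0.0462, 0.1003]
tcp_rot: [[0.997, -0.077, 0.0], [-0.077, -0.997, -0.0], [0.0, 0.0, -1.0]]
force: [-0.1, -0.4, -1.4]
grip_width: 0.0295
```

Run:
```python
from h import *
to(.653,.0457,.0145)
for n,c in (('scene',(150,130,380,290)),('top',(170,130,345,250))):
    im=ctrl.camera(n)[:,:,::-1][c[1]:c[3],c[0]:c[2]]; cv2.imwrite(f"pics/{n}3.png",cv2.resize(im,None,fx=3.4,fy=3.4,interpolation=cv2.INTER_CUBIC))
```

```text
t 5.2 pos [0.6536 0.0462 0.1003] w 0.0295 F [-0.1 -0.4 -1.4] yaw -4.43 zt [ 0. -0. -1.] | tool d mm [-0.6  0.5 85.8]
```

View pics/scene3.png

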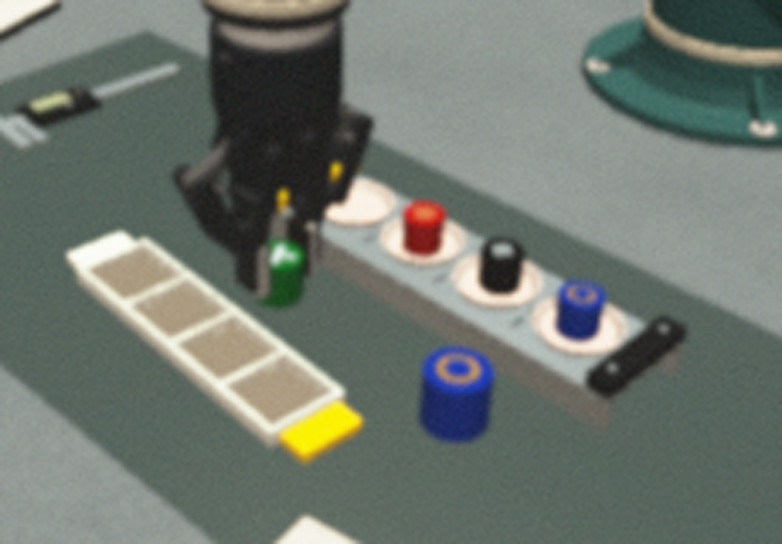

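Green is held upright at crop (285,270), above the tray. Lowering it now.

arm_command:
  increments:
    - {"dx":0,"dy":0,"dz":0.03,"rx":0,"ry":0,"rz":0,"claw":255}
    - {"dx":0,"dy":0,"dz":0.03,"rx":0,"ry":0,"rz":0,"claw":255}
    - {"dx":0,"dy":0,"dz":0.015,"rx":0,"ry":0,"rz":0,"claw":255}
    - {"dx":0,"dy":0,"dz":0.007,"rx":0,"ry":0,"rz":0,"claw":255}
    - {"dx":0,"dy":0,"dz":0,"rx":0,"ry":0,"rz":0,"claw":255}

```text
time_s: 5.92
tool_pos: [0.6529, 0.0454, 0.0187]
tcp_rot: [[0.997, -0.078, 0.0], [-0.078, -0.997, -0.0], [0.0, -0.0, -1.0]]
force: [-0.8, 1.0, 0.1]
grip_width: 0.0297
```

arm_command:
  increments:
    - {"dx":0,"dy":0,"dz":0.002,"rx":0,"ry":0,"rz":0,"claw":255}
    - {"dx":0,"dy":0,"dz":0.001,"rx":0,"ry":0,"rz":0,"claw":255}
    - {"dx":0,"dy":0,"dz":0,"rx":0,"ry":0,"rz":0,"claw":255}

```text
time_s: 6.3
tool_pos: [0.6531, 0.0456, 0.0155]
tcp_rot: [[0.997, -0.078, 0.0], [-0.078, -0.997, -0.0], [0.0, -0.0, -1.0]]
force: [-0.5, -0.6, -0.2]
grip_width: 0.0298
```

Run:
```python
from h import *
to(.653,.0457,.014)
for n,c in (('scene',(150,130,380,290)),('top',(170,130,345,250))):
    im=ctrl.camera(n)[:,:,::-1][c[1]:c[3],c[0]:c[2]]; cv2.imwrite(f"pics/{n}4.png",cv2.resize(im,None,fx=3.4,fy=3.4,interpolation=cv2.INTER_CUBIC))
```

```text
t 6.3 pos [0.6531 0.0456 0.0155] w 0.0298 F [-0.5 -0.6 -0.2] yaw -4.49 zt [ 3.e-04 -0.e+00 -1.e+00] | tool d mm [-0.1 -0.1  1.5]
```

View pics/scene4.png

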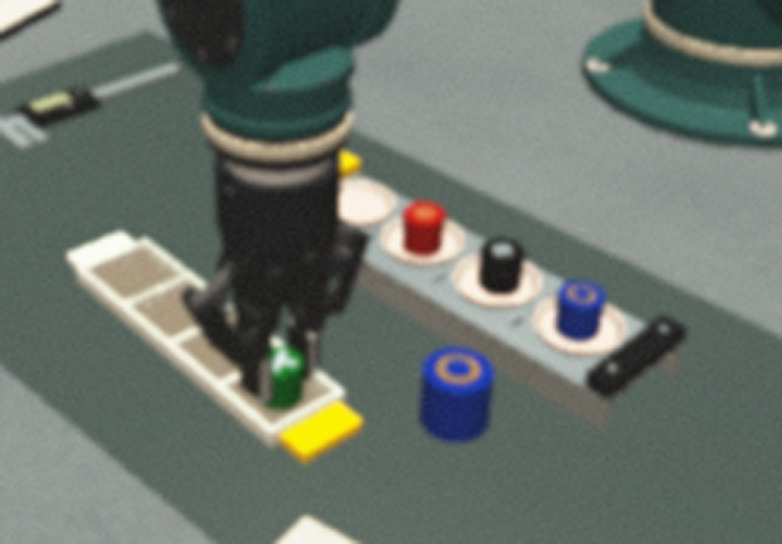

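arm_command:
  increments:
    - {"dx":0,"dy":0,"dz":0.001,"rx":0,"ry":0,"rz":0,"claw":255}
    - {"dx":0,"dy":0,"dz":0.0005,"rx":0,"ry":0,"rz":0,"claw":255}
    - {"dx":0,"dy":0,"dz":0,"rx":0,"ry":0,"rz":0,"claw":255}

```text
time_s: 6.78
tool_pos: [0.653, 0.0456, 0.014]
tcp_rot: [[0.997, -0.078, 0.0], [-0.078, -0.997, -0.0], [0.0, -0.0, -1.0]]
force: [-2.7, 0.4, 4.1]
grip_width: 0.0297
```

Contact at about 4 N upward. Opening slightly and rising.

arm_command:
  increments:
    - {"dx":0,"dy":0,"dz":0,"rx":0,"ry":0,"rz":0,"claw":150}
    - {"dx":0,"dy":0,"dz":0,"rx":0,"ry":0,"rz":0,"claw":135}
    - {"dx":0,"dy":0,"dz":0,"rx":0,"ry":0,"rz":0,"claw":120}
    - {"dx":0,"dy":0,"dz":0,"rx":0,"ry":0,"rz":0,"claw":110}

```text
time_s: 7.28
tool_pos: [0.6529, 0.0456, 0.0137]
tcp_rot: [[0.997, -0.078, -0.0], [-0.078, -0.997, -0.0], [-0.0, 0.0, -1.0]]
force: [0.3, 0.0, -0.2]
grip_width: 0.0487
```

arm_command:
  increments:
    - {"dx":0,"dy":0,"dz":-0.01,"rx":0,"ry":0,"rz":0,"claw":110}
    - {"dx":0,"dy":0,"dz":-0.03,"rx":0,"ry":0,"rz":0,"claw":90}
    - {"dx":0,"dy":0,"dz":-0.04,"rx":0,"ry":0,"rz":0,"claw":90}
    - {"dx":-0.03,"dy":0,"dz":0,"rx":0,"ry":0,"rz":0,"claw":90}

```text
time_s: 7.78
tool_pos: [0.6258, 0.0477, 0.0972]
tcp_rot: [[0.997, -0.079, 0.006], [-0.079, -0.997, -0.0], [0.006, -0.0, -1.0]]
force: [-0.2, -1.1, -1.2]
grip_width: 0.0553
```

Run:
```python
from h import *
to(.479,.0175,.041)
```

```text
t 7.78 pos [0.6258 0.0477 0.0972] w 0.0553 F [-0.2 -1.1 -1.2] yaw -4.5 zt [ 6.5e-03 -4.0e-04 -1.0e+00] | tool d mm [-144.3   41.6   55.3]
```

arm_command:
  increments:
    - {"dx":-0.05,"dy":0.014,"dz":0,"rx":0,"ry":0,"rz":0,"claw":90}
    - {"dx":-0.05,"dy":0.014,"dz":0,"rx":0,"ry":0,"rz":0,"claw":90}
    - {"dx":-0.042,"dy":0.014,"dz":0,"rx":0,"ry":0,"rz":0,"claw":90}
    - {"dx":0,"dy":0,"dz":0,"rx":0,"ry":0,"rz":0,"claw":90}
    - {"dx":0,"dy":0,"dz":0,"rx":0,"ry":0,"rz":0,"claw":90}

```text
time_s: 8.4
tool_pos: [0.4791, 0.0171, 0.0946]
tcp_rot: [[0.997, -0.078, 0.002], [-0.078, -0.997, -0.0], [0.002, 0.0, -1.0]]
force: [0.4, 0.7, 0.1]
grip_width: 0.0553
```

Run:
```python
from h import *
to(.479,.0175,.041)
for n,c in (('scene',(150,130,380,290)),('top',(170,130,345,250))):
    im=ctrl.camera(n)[:,:,::-1][c[1]:c[3],c[0]:c[2]]; cv2.imwrite(f"pics/{n}5.png",cv2.resize(im,None,fx=3.4,fy=3.4,interpolation=cv2.INTER_CUBIC))
```

```text
t 8.4 pos [0.4791 0.0171 0.0946] w 0.0553 F [0.4 0.7 0.1] yaw -4.5 zt [ 1.8e-03 -2.0e-04 -1.0e+00] | tool d mm [-0.3 -0.4 53.6]
```

View pics/scene5.png

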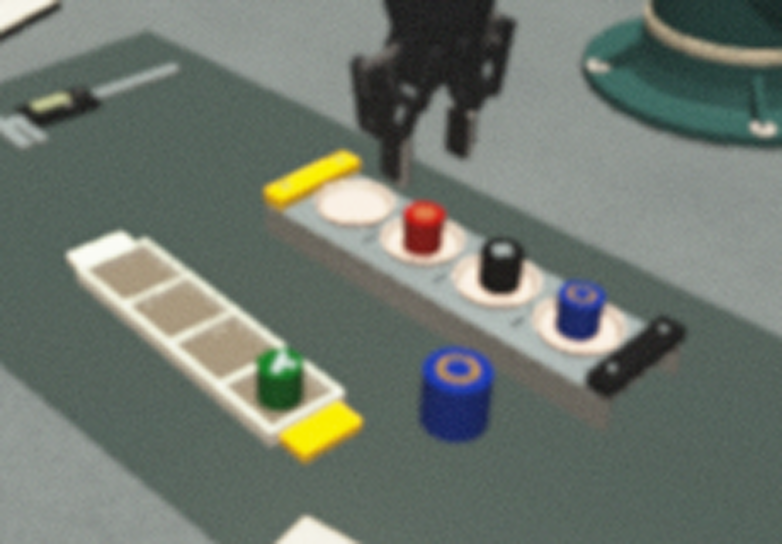

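View pics/top5.png

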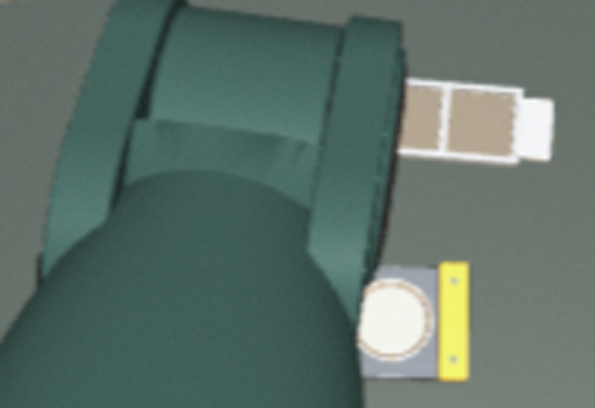

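The scene view shows green standing flat in compartment 1 at crop (280,378), near its centre. The jaws are above red at (425,228).

arm_command:
  increments:
    - {"dx":0,"dy":0,"dz":0.02,"rx":0,"ry":0,"rz":0,"claw":90}
    - {"dx":0,"dy":0,"dz":0.02,"rx":0,"ry":0,"rz":0,"claw":90}
    - {"dx":0,"dy":0,"dz":0.013,"rx":0,"ry":0,"rz":0,"claw":90}
    - {"dx":0,"dy":0,"dz":0,"rx":0,"ry":0,"rz":0,"claw":90}

```text
time_s: 9.0
tool_pos: [0.4781, 0.0173, 0.0401]
tcp_rot: [[0.997, -0.078, -0.001], [-0.078, -0.997, 0.0], [-0.001, -0.0, -1.0]]
force: [0.7, 0.1, 0.7]
grip_width: 0.0552
```

arm_command:
  increments:
    - {"dx":0,"dy":0,"dz":0,"rx":0,"ry":0,"rz":0,"claw":130}
    - {"dx":0,"dy":0,"dz":0,"rx":0,"ry":0,"rz":0,"claw":150}
    - {"dx":0,"dy":0,"dz":0,"rx":0,"ry":0,"rz":0,"claw":200}
    - {"dx":0,"dy":0,"dz":0,"rx":0,"ry":0,"rz":0,"claw":255}
    - {"dx":0,"dy":0,"dz":0,"rx":0,"ry":0,"rz":0,"claw":255}

```text
time_s: 9.62
tool_pos: [0.4786, 0.0171, 0.0415]
tcp_rot: [[0.997, -0.078, 0.001], [-0.078, -0.997, -0.0], [0.001, 0.0, -1.0]]
force: [-1.3, 0.0, 5.2]
grip_width: 0.0298
```

Run:
```python
from h import *
to(.6487,-.0121,.1)
```

```text
t 9.62 pos [0.4786 0.0171 0.0415] w 0.0298 F [-1.3  0.   5.2] yaw -4.49 zt [ 1.3e-03 -2.0e-04 -1.0e+00] | tool d mm [171.9  15.8 -58.3]
```

arm_command:
  increments:
    - {"dx":0,"dy":0,"dz":-0.01,"rx":0,"ry":0,"rz":0,"claw":255}
    - {"dx":0,"dy":0,"dz":-0.025,"rx":0,"ry":0,"rz":0,"claw":255}
    - {"dx":0,"dy":0,"dz":-0.025,"rx":0,"ry":0,"rz":0,"claw":255}
    - {"dx":0.032,"dy":0.003,"dz":0,"rx":0,"ry":0,"rz":0,"claw":255}
    - {"dx":0.045,"dy":0.004,"dz":0,"rx":0,"ry":0,"rz":0,"claw":255}

```text
time_s: 10.25
tool_pos: [0.5551, 0.0041, 0.1023]
tcp_rot: [[0.997, -0.078, 0.001], [-0.078, -0.997, -0.0], [0.001, 0.0, -1.0]]
force: [0.1, -0.2, -1.3]
grip_width: 0.0296
```

arm_command:
  increments:
    - {"dx":0.045,"dy":0.004,"dz":0,"rx":0,"ry":0,"rz":0,"claw":255}
    - {"dx":0.035,"dy":0.004,"dz":0,"rx":0,"ry":0,"rz":0,"claw":255}
    - {"dx":0.015,"dy":0.001,"dz":0,"rx":0,"ry":0,"rz":0,"claw":255}
    - {"dx":0,"dy":0,"dz":0,"rx":0,"ry":0,"rz":0,"claw":255}

```text
time_s: 10.75
tool_pos: [0.649, -0.0124, 0.101]
tcp_rot: [[0.997, -0.078, 0.0], [-0.078, -0.997, -0.0], [0.0, 0.0, -1.0]]
force: [0.0, -0.7, -1.5]
grip_width: 0.0292
```

Run:
```python
from h import *
to(.6487,-.0121,.0145)
for n,c in (('scene',(150,130,380,290)),):
    im=ctrl.camera(n)[:,:,::-1][c[1]:c[3],c[0]:c[2]]; cv2.imwrite(f"pics/{n}6.png",cv2.resize(im,None,fx=3.4,fy=3.4,interpolation=cv2.INTER_CUBIC))
```

```text
t 10.75 pos [ 0.649  -0.0124  0.101 ] w 0.0292 F [ 0.  -0.7 -1.5] yaw -4.5 zt [ 2.e-04 -0.e+00 -1.e+00] | tool d mm [-0.3 -0.3 86.5]
```

View pics/scene6.png

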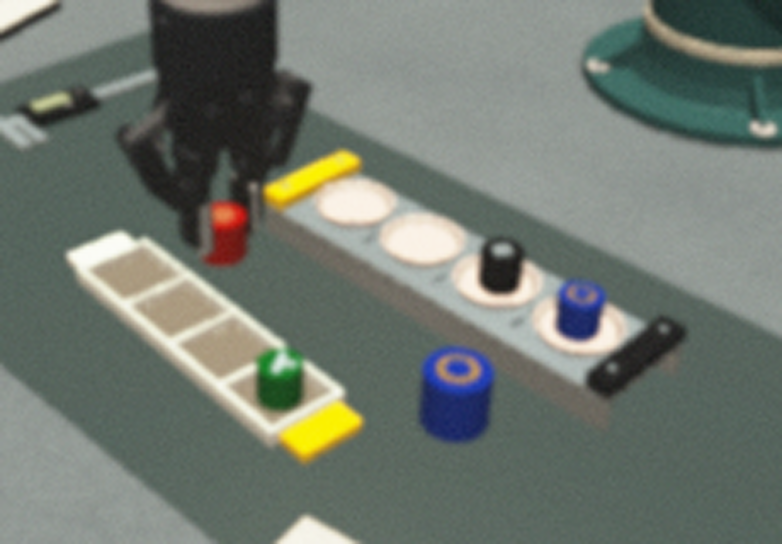

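Red is held upright at crop (226,232), heading for compartment 2. Lowering.

arm_command:
  increments:
    - {"dx":0,"dy":0,"dz":0.03,"rx":0,"ry":0,"rz":0,"claw":255}
    - {"dx":0,"dy":0,"dz":0.03,"rx":0,"ry":0,"rz":0,"claw":255}
    - {"dx":0,"dy":0,"dz":0.015,"rx":0,"ry":0,"rz":0,"claw":255}
    - {"dx":0,"dy":0,"dz":0.007,"rx":0,"ry":0,"rz":0,"claw":255}
    - {"dx":0,"dy":0,"dz":0.002,"rx":0,"ry":0,"rz":0,"claw":255}

```text
time_s: 11.42
tool_pos: [0.6486, -0.0122, 0.0173]
tcp_rot: [[0.997, -0.078, 0.001], [-0.078, -0.997, -0.0], [0.001, 0.0, -1.0]]
force: [0.2, -0.1, 0.2]
grip_width: 0.0296
```

arm_command:
  increments:
    - {"dx":0,"dy":0,"dz":0.001,"rx":0,"ry":0,"rz":0,"claw":255}
    - {"dx":0,"dy":0,"dz":0.0005,"rx":0,"ry":0,"rz":0,"claw":255}
    - {"dx":0,"dy":0,"dz":0,"rx":0,"ry":0,"rz":0,"claw":255}

```text
time_s: 11.8
tool_pos: [0.6485, -0.0123, 0.0156]
tcp_rot: [[0.997, -0.078, 0.0], [-0.078, -0.997, -0.0], [0.0, 0.0, -1.0]]
force: [-0.1, -1.0, -1.1]
grip_width: 0.0297
```

arm_command:
  increments:
    - {"dx":0,"dy":0,"dz":0.001,"rx":0,"ry":0,"rz":0,"claw":255}
    - {"dx":0,"dy":0,"dz":0.0005,"rx":0,"ry":0,"rz":0,"claw":255}
    - {"dx":0,"dy":0,"dz":0,"rx":0,"ry":0,"rz":0,"claw":255}

```text
time_s: 12.18
tool_pos: [0.6486, -0.0122, 0.0145]
tcp_rot: [[0.997, -0.078, 0.001], [-0.078, -0.997, -0.0], [0.001, 0.0, -1.0]]
force: [-2.6, 0.7, 9.2]
grip_width: 0.0293
```

arm_command:
  increments:
    - {"dx":0,"dy":0,"dz":0,"rx":0,"ry":0,"rz":0,"claw":150}
    - {"dx":0,"dy":0,"dz":0,"rx":0,"ry":0,"rz":0,"claw":135}
    - {"dx":0,"dy":0,"dz":0,"rx":0,"ry":0,"rz":0,"claw":120}
    - {"dx":0,"dy":0,"dz":0,"rx":0,"ry":0,"rz":0,"claw":110}
    - {"dx":0,"dy":0,"dz":0,"rx":0,"ry":0,"rz":0,"claw":110}

```text
time_s: 12.8
tool_pos: [0.6484, -0.0122, 0.0138]
tcp_rot: [[0.997, -0.078, 0.0], [-0.078, -0.997, 0.0], [0.0, -0.0, -1.0]]
force: [0.3, -0.5, -0.6]
grip_width: 0.0485
```

arm_command:
  increments:
    - {"dx":0,"dy":0,"dz":-0.01,"rx":0,"ry":0,"rz":0,"claw":110}
    - {"dx":0,"dy":0,"dz":-0.03,"rx":0,"ry":0,"rz":0,"claw":90}
    - {"dx":0,"dy":0,"dz":-0.04,"rx":0,"ry":0,"rz":0,"claw":90}
    - {"dx":-0.035,"dy":-0.017,"dz":0,"rx":0,"ry":0,"rz":0,"claw":90}
    - {"dx":-0.045,"dy":-0.022,"dz":0,"rx":0,"ry":0,"rz":0,"claw":90}

```text
time_s: 13.42
tool_pos: [0.5716, 0.033, 0.0947]
tcp_rot: [[0.997, -0.079, 0.002], [-0.079, -0.997, -0.0], [0.002, -0.0, -1.0]]
force: [0.5, 0.7, -0.6]
grip_width: 0.0552
```

arm_command:
  increments:
    - {"dx":-0.045,"dy":-0.022,"dz":0,"rx":0,"ry":0,"rz":0,"claw":90}
    - {"dx":-0.035,"dy":-0.017,"dz":0,"rx":0,"ry":0,"rz":0,"claw":90}
    - {"dx":-0.02,"dy":-0.009,"dz":0,"rx":0,"ry":0,"rz":0,"claw":90}
    - {"dx":0,"dy":0,"dz":0,"rx":0,"ry":0,"rz":0,"claw":90}
    - {"dx":0,"dy":0,"dz":0,"rx":0,"ry":0,"rz":0,"claw":90}

```text
time_s: 14.05
tool_pos: [0.4768, 0.0884, 0.0943]
tcp_rot: [[0.997, -0.078, 0.001], [-0.078, -0.997, -0.0], [0.001, -0.0, -1.0]]
force: [0.6, 0.0, -0.2]
grip_width: 0.0558
```

Run:
```python
from h import *
to(.4752,.089,.041)
for n,c in (('scene',(150,130,380,290)),):
    im=ctrl.camera(n)[:,:,::-1][c[1]:c[3],c[0]:c[2]]; cv2.imwrite(f"pics/{n}7.png",cv2.resize(im,None,fx=3.4,fy=3.4,interpolation=cv2.INTER_CUBIC))
```

```text
t 14.05 pos [0.4768 0.0884 0.0943] w 0.0558 F [ 0.6  0.  -0.2] yaw -4.5 zt [ 1.3e-03 -1.0e-04 -1.0e+00] | tool d mm [-1.7 -0.5 53.3]
```

View pics/scene7.png

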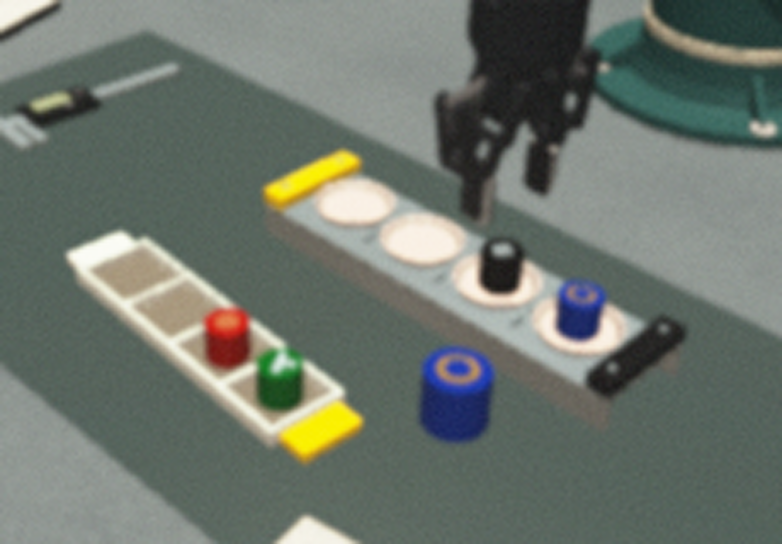

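Red stands in compartment 2 at crop (228,338) and green is undisturbed. The jaws are above black at (500,265).

arm_command:
  increments:
    - {"dx":-0.001,"dy":0,"dz":0.02,"rx":0,"ry":0,"rz":0,"claw":90}
    - {"dx":0,"dy":0,"dz":0.02,"rx":0,"ry":0,"rz":0,"claw":90}
    - {"dx":0,"dy":0,"dz":0.013,"rx":0,"ry":0,"rz":0,"claw":90}
    - {"dx":0,"dy":0,"dz":0,"rx":0,"ry":0,"rz":0,"claw":90}

```text
time_s: 14.6
tool_pos: [0.4747, 0.0884, 0.0402]
tcp_rot: [[0.997, -0.079, -0.001], [-0.079, -0.997, -0.0], [-0.001, 0.0, -1.0]]
force: [0.3, 0.1, -0.5]
grip_width: 0.0554
```

arm_command:
  increments:
    - {"dx":0,"dy":0,"dz":0,"rx":0,"ry":0,"rz":0,"claw":130}
    - {"dx":0,"dy":0,"dz":0,"rx":0,"ry":0,"rz":0,"claw":150}
    - {"dx":0,"dy":0,"dz":0,"rx":0,"ry":0,"rz":0,"claw":200}
    - {"dx":0,"dy":0,"dz":0,"rx":0,"ry":0,"rz":0,"claw":255}
    - {"dx":0,"dy":0,"dz":0,"rx":0,"ry":0,"rz":0,"claw":255}

```text
time_s: 15.22
tool_pos: [0.4752, 0.0887, 0.0414]
tcp_rot: [[0.997, -0.078, 0.001], [-0.078, -0.997, -0.0], [0.001, -0.0, -1.0]]
force: [-0.8, 0.5, 6.6]
grip_width: 0.0297
```

Run:
```python
from h import *
to(.6443,-.0699,.1)
```

```text
t 15.22 pos [0.4752 0.0887 0.0414] w 0.0297 F [-0.8  0.5  6.6] yaw -4.49 zt [ 1.1e-03 -1.0e-04 -1.0e+00] | tool d mm [181.1 144.9 -58.4]
```

arm_command:
  increments:
    - {"dx":0,"dy":0,"dz":-0.01,"rx":0,"ry":0,"rz":0,"claw":255}
    - {"dx":0,"dy":0,"dz":-0.025,"rx":0,"ry":0,"rz":0,"claw":255}
    - {"dx":0,"dy":0,"dz":-0.025,"rx":0,"ry":0,"rz":0,"claw":255}
    - {"dx":0.025,"dy":0.02,"dz":0,"rx":0,"ry":0,"rz":0,"claw":255}
    - {"dx":0.04,"dy":0.032,"dz":0,"rx":0,"ry":0,"rz":0,"claw":255}

```text
time_s: 15.85
tool_pos: [0.536, 0.0318, 0.1022]
tcp_rot: [[0.997, -0.077, 0.001], [-0.077, -0.997, 0.0], [0.001, -0.0, -1.0]]
force: [-0.7, -0.0, -0.5]
grip_width: 0.0295
```

arm_command:
  increments:
    - {"dx":0.04,"dy":0.032,"dz":0,"rx":0,"ry":0,"rz":0,"claw":255}
    - {"dx":0.04,"dy":0.032,"dz":0,"rx":0,"ry":0,"rz":0,"claw":255}
    - {"dx":0.025,"dy":0.02,"dz":0,"rx":0,"ry":0,"rz":0,"claw":255}
    - {"dx":0.011,"dy":0.009,"dz":0,"rx":0,"ry":0,"rz":0,"claw":255}
    - {"dx":0,"dy":0,"dz":0,"rx":0,"ry":0,"rz":0,"claw":255}

```text
time_s: 16.48
tool_pos: [0.6438, -0.0701, 0.1009]
tcp_rot: [[0.997, -0.079, -0.0], [-0.079, -0.997, 0.0], [-0.0, -0.0, -1.0]]
force: [-0.5, -0.3, -1.0]
grip_width: 0.0294
```

Run:
```python
from h import *
to(.6443,-.0699,.0145)
for n,c in (('scene',(150,130,380,290)),):
    im=ctrl.camera(n)[:,:,::-1][c[1]:c[3],c[0]:c[2]]; cv2.imwrite(f"pics/{n}8.png",cv2.resize(im,None,fx=3.4,fy=3.4,interpolation=cv2.INTER_CUBIC))
```

```text
t 16.48 pos [ 0.6438 -0.0701  0.1009] w 0.0294 F [-0.5 -0.3 -1. ] yaw -4.51 zt [-2.e-04  1.e-04 -1.e+00] | tool d mm [ 0.5 -0.2 86.4]
```

View pics/scene8.png

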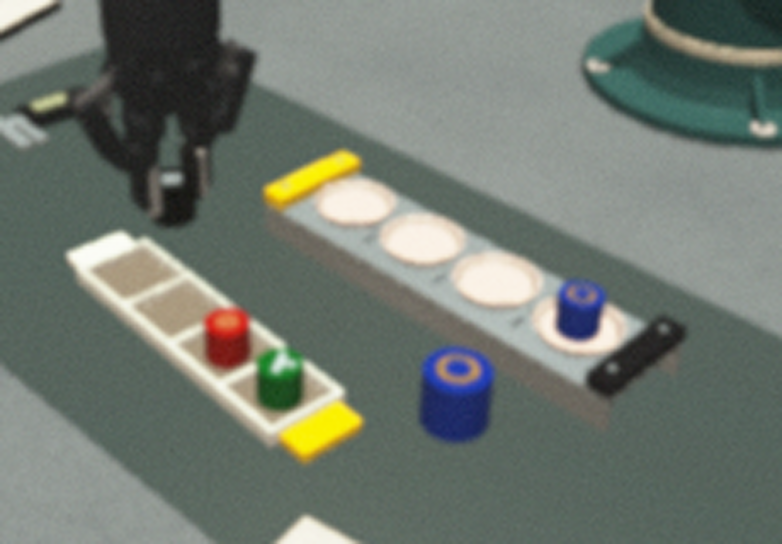

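Black is held upright at crop (175,195), above compartment 3. Lowering.

arm_command:
  increments:
    - {"dx":0,"dy":0,"dz":0.03,"rx":0,"ry":0,"rz":0,"claw":255}
    - {"dx":0,"dy":0,"dz":0.03,"rx":0,"ry":0,"rz":0,"claw":255}
    - {"dx":0,"dy":0,"dz":0.015,"rx":0,"ry":0,"rz":0,"claw":255}
    - {"dx":0,"dy":0,"dz":0.007,"rx":0,"ry":0,"rz":0,"claw":255}
    - {"dx":0,"dy":0,"dz":0.002,"rx":0,"ry":0,"rz":0,"claw":255}

```text
time_s: 17.15
tool_pos: [0.644, -0.0698, 0.0173]
tcp_rot: [[0.997, -0.078, 0.001], [-0.078, -0.997, -0.0], [0.001, 0.0, -1.0]]
force: [0.2, 0.1, 0.6]
grip_width: 0.0296
```

arm_command:
  increments:
    - {"dx":0,"dy":0,"dz":0.001,"rx":0,"ry":0,"rz":0,"claw":255}
    - {"dx":0,"dy":0,"dz":0.001,"rx":0,"ry":0,"rz":0,"claw":255}
    - {"dx":0,"dy":0,"dz":0,"rx":0,"ry":0,"rz":0,"claw":255}

```text
time_s: 17.52
tool_pos: [0.644, -0.0701, 0.015]
tcp_rot: [[0.997, -0.078, 0.0], [-0.078, -0.997, -0.0], [0.0, 0.0, -1.0]]
force: [-0.1, 0.1, -1.3]
grip_width: 0.0297
```

arm_command:
  increments:
    - {"dx":0,"dy":0,"dz":0.0005,"rx":0,"ry":0,"rz":0,"claw":255}
    - {"dx":0,"dy":0,"dz":0,"rx":0,"ry":0,"rz":0,"claw":255}

```text
time_s: 17.77
tool_pos: [0.644, -0.0701, 0.0145]
tcp_rot: [[0.997, -0.078, 0.0], [-0.078, -0.997, -0.0], [0.0, 0.0, -1.0]]
force: [-1.2, -0.3, 3.3]
grip_width: 0.0294
```

arm_command:
  increments:
    - {"dx":0,"dy":0,"dz":0,"rx":0,"ry":0,"rz":0,"claw":150}
    - {"dx":0,"dy":0,"dz":0,"rx":0,"ry":0,"rz":0,"claw":135}
    - {"dx":0,"dy":0,"dz":0,"rx":0,"ry":0,"rz":0,"claw":120}
    - {"dx":0,"dy":0,"dz":0,"rx":0,"ry":0,"rz":0,"claw":110}
    - {"dx":0,"dy":0,"dz":0,"rx":0,"ry":0,"rz":0,"claw":110}

```text
time_s: 18.4
tool_pos: [0.6439, -0.07, 0.0143]
tcp_rot: [[0.997, -0.078, 0.0], [-0.078, -0.997, -0.0], [0.0, 0.0, -1.0]]
force: [0.8, -0.5, 0.1]
grip_width: 0.0485
```

arm_command:
  increments:
    - {"dx":0,"dy":0,"dz":-0.01,"rx":0,"ry":0,"rz":0,"claw":110}
    - {"dx":0,"dy":0,"dz":-0.03,"rx":0,"ry":0,"rz":0,"claw":90}
    - {"dx":0,"dy":0,"dz":-0.04,"rx":0,"ry":0,"rz":0,"claw":90}
    - {"dx":-0.025,"dy":-0.03,"dz":0,"rx":0,"ry":0,"rz":0,"claw":90}
    - {"dx":-0.037,"dy":-0.043,"dz":0,"rx":0,"ry":0,"rz":0,"claw":90}

```text
time_s: 19.02
tool_pos: [0.5881, 0.0076, 0.0952]
tcp_rot: [[0.997, -0.08, 0.002], [-0.08, -0.997, -0.0], [0.002, 0.0, -1.0]]
force: [0.2, 1.2, 0.2]
grip_width: 0.0554
```

arm_command:
  increments:
    - {"dx":-0.037,"dy":-0.043,"dz":0,"rx":0,"ry":0,"rz":0,"claw":90}
    - {"dx":-0.037,"dy":-0.043,"dz":0,"rx":0,"ry":0,"rz":0,"claw":90}
    - {"dx":-0.03,"dy":-0.036,"dz":0,"rx":0,"ry":0,"rz":0,"claw":90}
    - {"dx":-0.016,"dy":-0.02,"dz":0,"rx":0,"ry":0,"rz":0,"claw":90}
    - {"dx":0,"dy":0,"dz":0,"rx":0,"ry":0,"rz":0,"claw":90}

```text
time_s: 19.65
tool_pos: [0.4785, 0.1597, 0.0951]
tcp_rot: [[0.997, -0.076, 0.001], [-0.076, -0.997, 0.0], [0.001, -0.0, -1.0]]
force: [0.9, -0.7, 0.2]
grip_width: 0.0554
```

Run:
```python
from h import *
to(.479,.1583,.041)
for n,c in (('scene',(150,130,380,290)),):
    im=ctrl.camera(n)[:,:,::-1][c[1]:c[3],c[0]:c[2]]; cv2.imwrite(f"pics/{n}9.png",cv2.resize(im,None,fx=3.4,fy=3.4,interpolation=cv2.INTER_CUBIC))
```

```text
t 19.65 pos [0.4785 0.1597 0.0951] w 0.0554 F [ 0.9 -0.7  0.2] yaw -4.36 zt [ 7.e-04  2.e-04 -1.e+00] | tool d mm [ 0.5  1.4 54.1]
```

View pics/scene9.png

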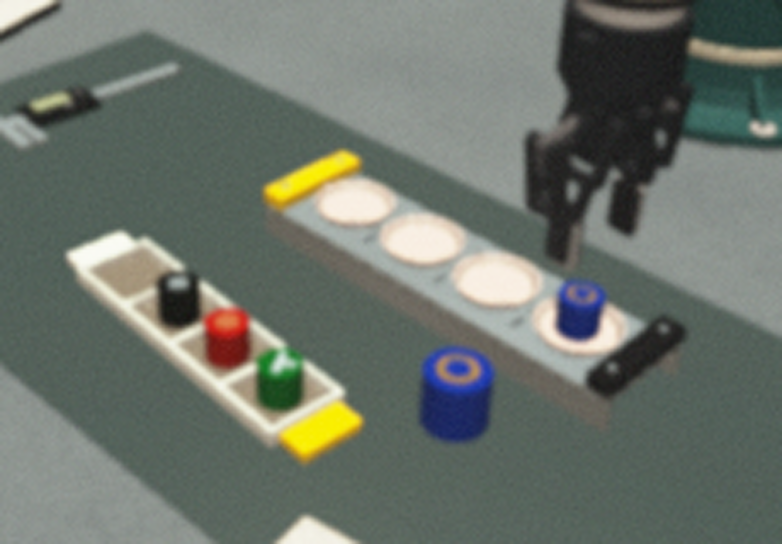

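Black stands in compartment 3 at crop (180,298). The jaws are above blue at (580,308), clear of the look-alike at (457,392).

arm_command:
  increments:
    - {"dx":0,"dy":0.001,"dz":0.02,"rx":0,"ry":0,"rz":0,"claw":90}
    - {"dx":0,"dy":0,"dz":0.02,"rx":0,"ry":0,"rz":0,"claw":90}
    - {"dx":0,"dy":0,"dz":0.013,"rx":0,"ry":0,"rz":0,"claw":90}
    - {"dx":0,"dy":0,"dz":0,"rx":0,"ry":0,"rz":0,"claw":90}

```text
time_s: 20.2
tool_pos: [0.4792, 0.157, 0.0408]
tcp_rot: [[0.997, -0.079, -0.001], [-0.079, -0.997, -0.0], [-0.001, 0.0, -1.0]]
force: [-0.5, 0.2, 0.6]
grip_width: 0.0554
```

arm_command:
  increments:
    - {"dx":0,"dy":0,"dz":0,"rx":0,"ry":0,"rz":0,"claw":130}
    - {"dx":0,"dy":0,"dz":0,"rx":0,"ry":0,"rz":0,"claw":150}
    - {"dx":0,"dy":0,"dz":0,"rx":0,"ry":0,"rz":0,"claw":200}
    - {"dx":0,"dy":0,"dz":0,"rx":0,"ry":0,"rz":0,"claw":255}
    - {"dx":0,"dy":0,"dz":0,"rx":0,"ry":0,"rz":0,"claw":255}

```text
time_s: 20.82
tool_pos: [0.4796, 0.1576, 0.042]
tcp_rot: [[0.997, -0.078, 0.001], [-0.078, -0.997, 0.0], [0.001, -0.0, -1.0]]
force: [-1.3, -1.4, 6.4]
grip_width: 0.0299
```

Run:
```python
from h import *
to(.640,-.1277,.1)
```

```text
t 20.82 pos [0.4796 0.1576 0.042 ] w 0.0299 F [-1.3 -1.4  6.4] yaw -4.49 zt [ 0.0012  0.     -1.    ] | tool d mm [182.3 271.8 -57.8]
```

arm_command:
  increments:
    - {"dx":0,"dy":0,"dz":-0.01,"rx":0,"ry":0,"rz":0,"claw":255}
    - {"dx":0,"dy":0,"dz":-0.025,"rx":0,"ry":0,"rz":0,"claw":255}
    - {"dx":0,"dy":0,"dz":-0.025,"rx":0,"ry":0,"rz":0,"claw":255}
    - {"dx":0.017,"dy":0.026,"dz":0,"rx":0,"ry":0,"rz":0,"claw":255}
    - {"dx":0.027,"dy":0.04,"dz":0,"rx":0,"ry":0,"rz":0,"claw":255}

```text
time_s: 21.45
tool_pos: [0.5182, 0.0883, 0.1025]
tcp_rot: [[0.997, -0.076, 0.001], [-0.076, -0.997, 0.0], [0.001, -0.0, -1.0]]
force: [0.4, 0.1, -1.0]
grip_width: 0.0295
```

arm_command:
  increments:
    - {"dx":0.03,"dy":0.044,"dz":0,"rx":0,"ry":0,"rz":0,"claw":255}
    - {"dx":0.03,"dy":0.045,"dz":0,"rx":0,"ry":0,"rz":0,"claw":255}
    - {"dx":0.03,"dy":0.045,"dz":0,"rx":0,"ry":0,"rz":0,"claw":255}
    - {"dx":0.027,"dy":0.04,"dz":0,"rx":0,"ry":0,"rz":0,"claw":255}
    - {"dx":0.017,"dy":0.025,"dz":0,"rx":0,"ry":0,"rz":0,"claw":255}

```text
time_s: 22.08
tool_pos: [0.6367, -0.1227, 0.1018]
tcp_rot: [[0.997, -0.08, 0.001], [-0.08, -0.997, -0.0], [0.001, 0.0, -1.0]]
force: [0.3, 0.3, -0.2]
grip_width: 0.0295
```

arm_command:
  increments:
    - {"dx":0.004,"dy":0.007,"dz":0,"rx":0,"ry":0,"rz":0,"claw":255}
    - {"dx":0,"dy":0,"dz":0,"rx":0,"ry":0,"rz":0,"claw":255}

```text
time_s: 22.32
tool_pos: [0.639, -0.1276, 0.1015]
tcp_rot: [[0.997, -0.078, -0.0], [-0.078, -0.997, 0.0], [-0.0, -0.0, -1.0]]
force: [-0.4, 0.6, -0.7]
grip_width: 0.0297
```

Run:
```python
from h import *
to(.640,-.1277,.0145)
for n,c in (('scene',(150,130,380,290)),):
    im=ctrl.camera(n)[:,:,::-1][c[1]:c[3],c[0]:c[2]]; cv2.imwrite(f"pics/{n}10.png",cv2.resize(im,None,fx=3.4,fy=3.4,interpolation=cv2.INTER_CUBIC))
```

```text
t 22.32 pos [ 0.639  -0.1276  0.1015] w 0.0297 F [-0.4  0.6 -0.7] yaw -4.5 zt [-3.e-04  3.e-04 -1.e+00] | tool d mm [ 1.   0.1 87. ]
```

View pics/scene10.png

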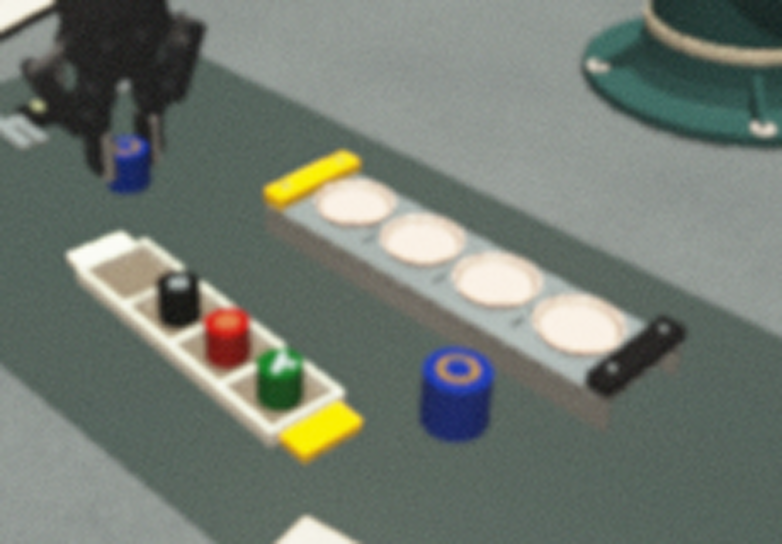

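Blue is held upright at crop (130,163), above compartment 4. Lowering.

arm_command:
  increments:
    - {"dx":0.001,"dy":0,"dz":0.03,"rx":0,"ry":0,"rz":0,"claw":255}
    - {"dx":0,"dy":0,"dz":0.03,"rx":0,"ry":0,"rz":0,"claw":255}
    - {"dx":0,"dy":0,"dz":0.015,"rx":0,"ry":0,"rz":0,"claw":255}
    - {"dx":0,"dy":0,"dz":0.007,"rx":0,"ry":0,"rz":0,"claw":255}
    - {"dx":0,"dy":0,"dz":0.002,"rx":0,"ry":0,"rz":0,"claw":255}

```text
time_s: 23.0
tool_pos: [0.6405, -0.1278, 0.0178]
tcp_rot: [[0.997, -0.078, 0.001], [-0.078, -0.997, -0.0], [0.001, 0.0, -1.0]]
force: [-0.7, 0.0, -0.5]
grip_width: 0.0299
```

arm_command:
  increments:
    - {"dx":0,"dy":0,"dz":0.001,"rx":0,"ry":0,"rz":0,"claw":255}
    - {"dx":0,"dy":0,"dz":0.001,"rx":0,"ry":0,"rz":0,"claw":255}
    - {"dx":0,"dy":0,"dz":0,"rx":0,"ry":0,"rz":0,"claw":255}

```text
time_s: 23.38
tool_pos: [0.6404, -0.128, 0.0155]
tcp_rot: [[0.997, -0.078, 0.0], [-0.078, -0.997, -0.0], [0.0, 0.0, -1.0]]
force: [-0.2, 0.3, -1.1]
grip_width: 0.0296
```

arm_command:
  increments:
    - {"dx":0,"dy":0,"dz":0.0005,"rx":0,"ry":0,"rz":0,"claw":255}
    - {"dx":0,"dy":0,"dz":0,"rx":0,"ry":0,"rz":0,"claw":255}

```text
time_s: 23.62
tool_pos: [0.6404, -0.128, 0.015]
tcp_rot: [[0.997, -0.078, 0.0], [-0.078, -0.997, -0.0], [0.0, 0.0, -1.0]]
force: [-0.5, 0.5, 2.0]
grip_width: 0.0293
```

arm_command:
  increments:
    - {"dx":0,"dy":0,"dz":0.0003,"rx":0,"ry":0,"rz":0,"claw":255}
    - {"dx":0,"dy":0,"dz":0,"rx":0,"ry":0,"rz":0,"claw":150}
    - {"dx":0,"dy":0,"dz":0,"rx":0,"ry":0,"rz":0,"claw":135}
    - {"dx":0,"dy":0,"dz":0,"rx":0,"ry":0,"rz":0,"claw":120}
    - {"dx":0,"dy":0,"dz":0,"rx":0,"ry":0,"rz":0,"claw":110}

```text
time_s: 24.25
tool_pos: [0.6403, -0.1279, 0.0144]
tcp_rot: [[0.997, -0.078, -0.0], [-0.078, -0.997, 0.0], [-0.0, -0.0, -1.0]]
force: [-0.2, -0.7, 0.3]
grip_width: 0.0489
```

arm_command:
  increments:
    - {"dx":0,"dy":0,"dz":0,"rx":0,"ry":0,"rz":0,"claw":110}
    - {"dx":0,"dy":0,"dz":-0.01,"rx":0,"ry":0,"rz":0,"claw":110}
    - {"dx":0,"dy":0,"dz":-0.03,"rx":0,"ry":0,"rz":0,"claw":100}
    - {"dx":0,"dy":0,"dz":-0.05,"rx":0,"ry":0,"rz":0,"claw":100}
    - {"dx":-0.05,"dy":0,"dz":-0.03,"rx":0,"ry":0,"rz":0,"claw":100}

```text
time_s: 24.88
tool_pos: [0.5927, -0.1247, 0.1371]
tcp_rot: [[0.997, -0.078, 0.004], [-0.078, -0.997, -0.002], [0.004, 0.001, -1.0]]
force: [-0.1, 0.6, 0.3]
grip_width: 0.0521
```

arm_command:
  increments:
    - {"dx":-0.05,"dy":0.02,"dz":-0.02,"rx":0,"ry":0,"rz":0,"claw":100}
    - {"dx":-0.05,"dy":0.03,"dz":0,"rx":0,"ry":0,"rz":0,"claw":100}
    - {"dx":-0.05,"dy":0.03,"dz":0,"rx":0,"ry":0,"rz":0,"claw":100}
    - {"dx":-0.05,"dy":0.03,"dz":0,"rx":0,"ry":0,"rz":0,"claw":100}
    - {"dx":0,"dy":0.03,"dz":0,"rx":0,"ry":0,"rz":0,"claw":100}

```text
time_s: 25.5
tool_pos: [0.3774, -0.248, 0.1556]
tcp_rot: [[0.997, -0.08, 0.0], [-0.08, -0.997, -0.0], [0.0, 0.0, -1.0]]
force: [0.4, -0.1, -0.4]
grip_width: 0.052
```

arm_command:
  increments:
    - {"dx":0,"dy":0,"dz":0,"rx":0,"ry":0,"rz":0,"claw":100}
    - {"dx":0,"dy":0,"dz":0,"rx":0,"ry":0,"rz":0,"claw":100}

```text
time_s: 25.75
tool_pos: [0.3802, -0.2476, 0.1548]
tcp_rot: [[0.997, -0.078, 0.0], [-0.078, -0.997, 0.0], [0.0, -0.0, -1.0]]
force: [-0.4, 0.4, 0.2]
grip_width: 0.0519
```

Run:
```python
from h import *
to(0,0,0)
for n,c in (('scene',(150,130,380,290)),('top',(95,130,345,280))):
    im0=ctrl.camera(n)[:,:,::-1]; cv2.imwrite(f"pics/{n}11f.png",im0)
    im=im0[c[1]:c[3],c[0]:c[2]]; cv2.imwrite(f"pics/{n}11.png",cv2.resize(im,None,fx=3.2,fy=3.2,interpolation=cv2.INTER_CUBIC))
```

```text
t 25.75 pos [ 0.3802 -0.2476  0.1548] w 0.0519 F [-0.4  0.4  0.2] yaw -4.5 zt [ 2.e-04  0.e+00 -1.e+00] | tool d mm [-398.5 -217.   154.7]
```

View pics/scene11f.png

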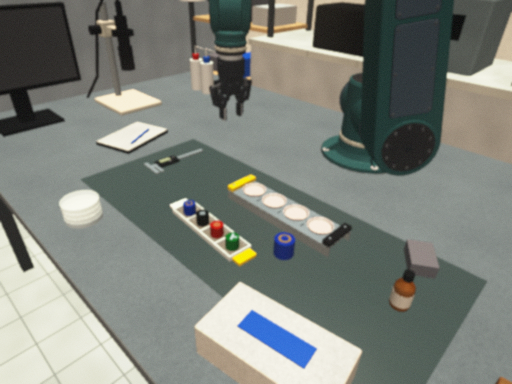

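View pics/top11.png

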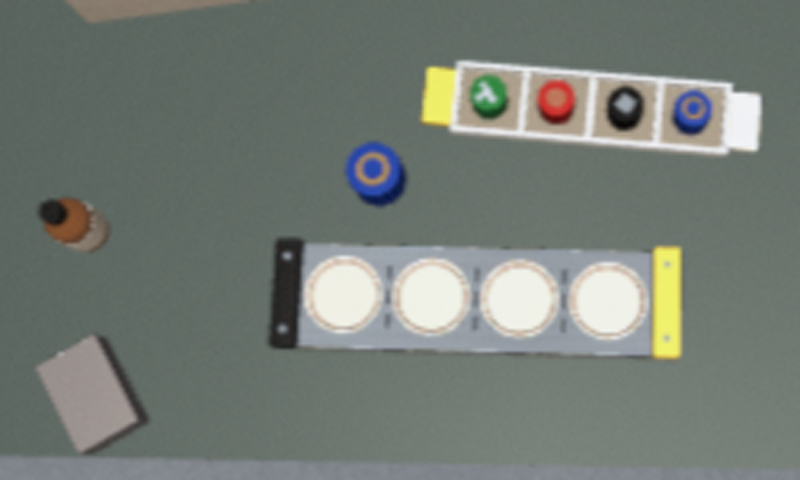

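All four stand upright in the order green, red, black, blue from the yellow tab: top crop (488,96), (556,100), (625,107), (692,110). The bottle, slide box and calliper look unmoved. I'll check the numbers before handing in.

Run:
```python
from h import *
T=np.array([.6465,-.041]); y=np.array([.078,.997]); x=np.array([.997,-.078])
for n,a,b in [('green',489,95),('red',556,99),('black',625,105),('blue',692,110)]:
    u,v=95+(a+.5)/3.2-.5,130+(b+.5)/3.2-.5
    p=ray('top',u,v,.034)[:2]-T; print(n,'tray x,y mm',(p@x*1000).round(1),(p@y*1000).round(1))
a=cv2.imread('pics/top0.png').astype(int);b=cv2.imread('pics/top11f.png').astype(int)
d=np.abs(a-b).max(2)
for n,(x0,y0,x1,y1) in dict(bottle=(100,185,135,212),box=(102,230,142,275),cal=(390,180,432,265)).items(): print(n,(d[y0:y1,x0:x1]>50).sum())
ctrl.close_job()
```

```text
green tray x,y mm -3.6 86.0
red tray x,y mm -2.3 29.6
black tray x,y mm -2.5 -28.4
blue tray x,y mm -2.0 -84.4
bottle 0
box 0
cal 1299
the job is handed in; nothing more can be done
```

I moved all four specimens to the tray and handed the job in at about 26 s of the 80 s allowed. From the yellow tab the order is green, red, black, blue, the same as on the rack from its yellow end. I set each one down until the wrist felt the tray floor, then released it.

**Placing:** the last pictures show all four upright with polished faces up. By top-view measurement each is 2–4 mm off its compartment centre across the tray and up to about 3 mm off along it; 13 mm is allowed.

**Bottle and slide box:** the before-and-after comparison of the top view showed no change for either.

**Calliper:** the same comparison failed for it, with 1299 changed pixels. The retracted arm probably covers it in that view, but I did not look at that part of the picture. In the scene camera it lies where it was at the start, and the arm did not go near it.

**Other:**
- The gripper read about 29.7 mm when holding the 32 mm specimens, the same for all four, and none slipped.
- My first two move calls were refused because rows need every field filled in; nothing moved.

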